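# Set the lot dial to the sample cup and confirm

## Robot

A 6-joint arm with a two-finger parallel gripper is mounted at the origin on a cart in front of the work surface, level with it; the furniture and walls round the work are solid. World frame = base frame: x ahead of the robot, y to its left, z up, the work surface at z = 0. Lengths are in mm, angles in rad, forces in N, time in s.
With the tool pointing down it reaches from about 300 to 775 mm from the base axis. Payload 14.6 kg.
Tool frame: the origin (TCP) lies midway between the tips of the shut fingers; the grasp point (between the pads) lies 19 mm behind it; z points along the fingers, y is the line along which they close (so a half turn about z gives the same grasp; the last joint's range is limited). The gripper opens to 94 mm and grips with 3 to 60 N. Pads are 16 mm wide; open, the fingers measure 119 mm over their backs; the gripper's body (75 mm by 177 mm) begins 78 mm behind the grasp point.
Start: joints at [1.259, 0.3, 1.521, -0, 1.321, -0.067], TCP at [133.297, 533.593, 205.446] pointing down, gripper open.
Joint ranges: [-3.03, 3.03], [-0.79, 2.21], [0.23, 2.52], [-1.04, 4.18], [0, 3.07], [-2.55, 2.55]. Speed limits (rad/s): [2.22, 2.22, 2.57, 3.14, 3.14, 3.14].

## Interface

Orientations are given as [roll, pitch, yaw] about the fixed x, y, z axes, in that order (R = Rz(yaw) Ry(pitch) Rx(roll)).
In Python, from cell import manip, camera gives the robot as it stands.
- The arm moves only by the tool move_arm, never from a script. Its arguments are lists of equal length, an entry for each row: "dp": the shift along the world's x, y, z in mm, a list of three; "rotation": the turn, a rotation vector about the world's x, y, z in rad, a list of three; "hand": the opening, from 0 (shut) to 1 (fully open). A call has 1 to 10 rows; each row shifts and turns the commanded pose from where the row before left it; what a row does not reach is not made up. A row lasts 1/8 s, in which the tool goes at most 62.5 mm and 10.7 degrees, less where a joint would pass 70% of its speed; a pose out of reach is approached as far as the arm can. A call with a gripper value outside its range is refused whole. The fingers move at their own pace and stop on an object; "newtons" is the grip in N (left out, the last holds). Time passes only in rows, so rows that do not move let the fingers close. It gives the time, the measured TCP pose, the force, the opening and the grip force at its end, in the units of the state.
- manip.read_state(): the state, without advancing time (a new reading comes with each control period).
- camera(name): name is "scene" or "top" or "wrist"; returns a dict with "image" (400x640x3 uint8, red, green, blue), "fx", "fy", "cx", "cy" (pixels), "k1" (the pictures are not rectified: a ray, as slopes to the right and down, at radius r is drawn at 1 + k1 r^2 times it, then the intrinsics apply), "R" (3x3) and "t" (3): a world point X has camera coordinates R X + t; the wrist camera has in their place "mount" (4x4, takes a point from camera to tool coordinates, whose origin is the TCP and whose axes are the flange's). Camera axes: x right, y down, z forward; pixel columns grow to the right and rows downward; lengths in mm; the calibration is good to about 2 mm. A picture is of the moment at which its call begins: read the wrist's pose just before it. There is no depth.
- manip.sign_off(): hands the job in; it is judged then, once.
The state is a dict: "clock": time; "joints": joint angles; "qd": joint speeds; "effort": joint torques, N m; "eef_pos": TCP position; "eef_rot": TCP orientation; "wrist_force": force on the tool from outside, world axes, zero at the start; "moment": the same for the moment, N m; "finger_gap": finger opening in mm; "finger_force": force on a finger pad.
Only numpy, scipy, OpenCV 4.12 (cv2) and the standard library are available. Lean on these libraries where they do the work, as an engineer would, in place of code of your own. Each camera call takes 0.05 s, during which the arm holds its last target. There are 200 camera calls.

## Task

Look which cup stands in the yellow frame, and with a fingertip push the arm of the lot dial round until its yellow tip points into the field of that cup's colour, and leave it at rest there. Then press the confirm button fully down and let it come back up; do not press it while the dial points anywhere else. Leave the cups and everything else standing where they are, and grasp nothing.

Things in the scene. Friction and masses are not known exactly. Their poses are not given: they have to be found in the camera images.
- dial: fixed round grey dial on the worktop, 270 across, 20 high, dark face with four coloured arcs (fields), each 31 degrees wide, 84 to 120 from the centre. Origin: centre of its underside, z up; its -x axis is its front, roughly toward the robot, where a 69 degree stretch has no field. Seen by the robot, white then red lie to the left of the front, mint green then blue to the right
- dial_pivot (a point): the dial's centre on its face, 20 above the worktop; the pointer's vertical pivot runs through it
- pointer (a joint): angle of the arm, rad. 0: along the dial's own -x axis; positive is counter-clockwise from above (tip goes from the front toward the dial's -y, the robot's right). Stops at +-2.2. Field centres: red -1.745, white -0.873, mint 0.873, blue 1.745, each 0.27 to either side. Starts between -0.38 and 0.38. Light friction (0.08 N m, about 1 N on the arm), stays where left; no spring or detents
- pointer_tip (a point): point in the yellow tip of the pointer arm, 105 from the pivot, 40 above the worktop. The arm is a straight black bar 12 wide with a yellow line on top and upright sides, 28 to 52 above the worktop (8 clear of the dial's face), reaching 95 from the pivot; then the tip, 6 wide, to 114. Black hub round the pivot: radius 18, up to 58 above the worktop
- field_red (a point): centre of the red field on the dial's face, 105 from the pivot and 21 above the worktop
- field_blue (a point): centre of the blue field on the dial's face, 105 from the pivot and 21 above the worktop
- field_mint (a point): centre of the mint field on the dial's face, 105 from the pivot and 21 above the worktop
- field_white (a point): centre of the white field on the dial's face, 105 from the pivot and 21 above the worktop
- confirm (a joint): travel of the confirm button, m: 0 released, 0.006 fully down (about 5 N); it springs back by itself
- confirm_top (a point): centre of the top of the confirm button, 22 above the worktop at rest: round orange button 36 across on a round grey housing 52 across and 12 high, fixed to the worktop to the right of the dial; pressed straight down
- frame: low square yellow frame fixed flat on the worktop left of the dial, 160 x 160 outside, 136 x 136 inside, 10 high, open in the middle; the sample cup stands inside it. Origin at its centre on the worktop
- cup_red: red cup (white inside) with one side handle, about 72 x 94 (over the handle) x 55 high; origin at the centre of its underside, z up. One of the four cups, drawn at random, stands inside the yellow frame as the sample; the other three stand along the back of the worktop
- cup_blue: blue cup (white inside) with one side handle, about 72 x 94 (over the handle) x 55 high; origin at the centre of its underside, z up. One of the four cups, drawn at random, stands inside the yellow frame as the sample; the other three stand along the back of the worktop
- cup_mint: mint green cup (white inside) with one side handle, about 72 x 94 (over the handle) x 55 high; origin at the centre of its underside, z up. One of the four cups, drawn at random, stands inside the yellow frame as the sample; the other three stand along the back of the worktop
- cup_white: white cup (white inside) with one side handle, about 72 x 94 (over the handle) x 55 high; origin at the centre of its underside, z up. One of the four cups, drawn at random, stands inside the yellow frame as the sample; the other three stand along the back of the worktop
- ramekin: loose white ramekin, 68 across, 36 high; origin at the centre of its underside. To be left alone
- tape_roll: loose brown roll of packing tape lying flat, 79 across, 37 high; origin at the centre of its underside. To be left alone
- shaker: loose glass shaker with a metal top, 27 across, 74 high, standing; origin at the centre of its underside. To be left alone
Things that resemble listed ones, but are neither listed nor needed, are in the scene too. Leave any purple look-alike of the cup_blue alone.

How it is judged:
By the outcome, as a careful person would: the job done as asked, in the order asked, and still so for the second after the job is handed in, with the robot touching nothing.
It also fails if it takes over 54 s, if anything falls off the work surface, if the arm or the gripper's body presses on something with over 40 N, if the wrist force passes 120 N, or if a joint passes its speed limit or range.

## Working session

There is one attempt and no reset: what is moved stays moved. The work goes in short steps, Python scripts to look and compute and a tool call to move; the robot and the scene stay as the last step left them, time stands still between calls to the robot, and variables do not carry over. Pictures are saved under pics/ and viewed, at most 10 in all, crops included, and the job is handed in when it is done.

Besides the shell and the picture viewer there is one more tool, called after ">>>" as name(argument=value, ...), one argument or row to a line, values as JSON. move_arm: Moves the arm, as the interface text tells. Its arguments: {"type":"object","properties":{"dp":{"type":"array","items":{"type":"array","items":{"type":"number"}}},"rotation":{"type":"array","items":{"type":"array","items":{"type":"number"}}},"hand":{"type":"array","items":{"type":"number"}},"newtons":{"type":"number"}},"required":["dp","rotation","hand"]}

```bash
mkdir -p pics; cat > h.py <<'E'
import numpy as np, cv2
from cell import manip, camera
def ray(c,u,v,R=None,t=None):
    K=np.array([[c['fx'],0,c['cx']],[0,c['fy'],c['cy']],[0,0,1.]])
    d=np.array([(u-c['cx'])/c['fx'],(v-c['cy'])/c['fy']]); s=d.copy()
    for _ in range(20): s=d/(1+c['k1']*(s@s))
    R=np.array(c['R']);t=np.array(c['t'])
    return -R.T@t, R.T@np.array([s[0],s[1],1])
def onplane(c,u,v,z):
    o,d=ray(c,u,v); return o+d*(z-o[2])/d[2]
def proj(c,X):
    p=np.array(c['R'])@np.array(X,float)+np.array(c['t']); s=p[:2]/p[2]; s=s*(1+c['k1']*(s@s))
    return s[0]*c['fx']+c['cx'], s[1]*c['fy']+c['cy']
E
python3 - <<'E'
from h import *
import pickle
for n in ("scene","top"):
    c=camera(n); pickle.dump(c,open(n+'.pkl','wb')); cv2.imwrite(f'pics/{n}0.png',c['image'][:,:,::-1])
print(manip.read_state())
E
```

```text
{'clock': 0.1, 'joints': array([ 1.25941010e+00,  3.00396911e-01,  1.52152311e+00,  2.53312132e-05,
        1.32068126e+00, -6.66182942e-02]), 'qd': array([-0.00154902, -0.00175419, -0.00210205, -0.00092356, -0.00311384,
        0.001354  ]), 'effort': array([ 2.34990846e-03, -5.32638574e+01, -3.53289521e+01,  7.10352184e-02,
        2.34638614e-02, -8.40316216e-05]), 'eef_pos': array([133.21703627, 533.38352087, 204.95154092]), 'eef_rot': array([-3.14058790e+00, -9.16256975e-05,  2.89681839e+00]), 'wrist_force': array([ 0.57464322, -0.77929976,  0.05687701]), 'moment': array([ 0.02943347, -0.01621573, -0.01470914]), 'finger_force': 0.0, 'finger_gap': 94.06955141630787}
```

View pics/top0.png

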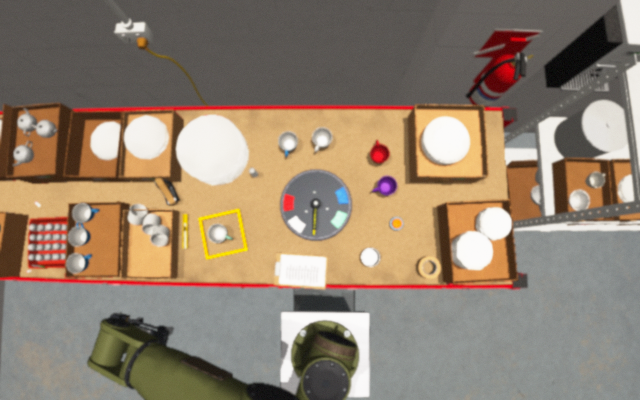

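View pics/scene0.png

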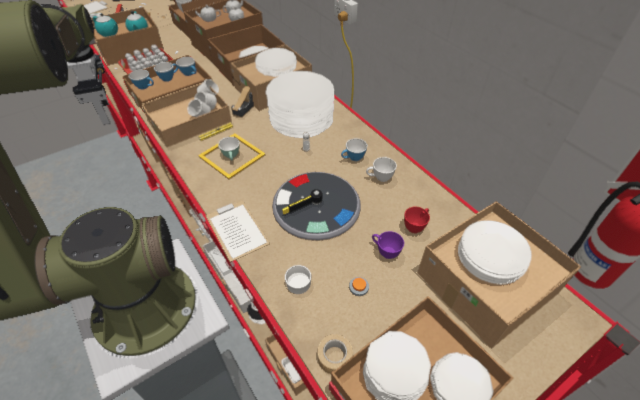

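The top view shows the dial at (316,204) with its pointer toward the robot, the frame at (222,233) holding a cup at (219,233), and the button at (396,224). Candidates for the sample colour:
- framed cup: (219,233), looks mint
- back-row cups: (289,142) blue, (321,140) white or mint, (378,154) red
- purple look-alike: (385,186)

I'll check these in a close crop.

```bash
python3 - <<'E'
from h import *
import pickle
s=pickle.load(open('scene.pkl','rb')); t=pickle.load(open('top.pkl','rb'))
a=s['image'][125:185,195:275]; b=s['image'][130:190,335:415]; cc=t['image'][200:260,190:270]; d=t['image'][120:180,270:350]
f=lambda x:cv2.resize(x,(400,300),interpolation=cv2.INTER_CUBIC)
cv2.imwrite('pics/crop1.png',np.vstack([np.hstack([f(a),f(b)]),np.hstack([f(cc),f(d)])])[:,:,::-1])
for n,c in(('top',t),('scene',s)):
    hsv=cv2.cvtColor(c['image'],cv2.COLOR_RGB2HSV)
    def cen(lo,hi,box,z,name):
        m=cv2.inRange(hsv,lo,hi); k=np.zeros_like(m); x0,x1,y0,y1=box; k[y0:y1,x0:x1]=255; m&=k
        ys,xs=np.nonzero(m); 
        print(n,name,len(xs),xs.mean().round(1),ys.mean().round(1),onplane(c,xs.mean(),ys.mean(),z).round(1))
    B=(275,357,165,245) if n=='top' else (268,365,168,240)
    cen((0,150,80),(8,255,255),B,21,'red'); cen((100,120,80),(115,255,255),B,21,'blue'); cen((65,40,120),(90,255,255),B,21,'mint'); 
    cen((22,130,90),(35,255,255),B,52,'yellowline')
    cen((5,170,150),(18,255,255),(385,408,212,236) if n=='top' else (345,375,272,298),22,'button')
    # dial outline
for uv in [(316,204.5)]: print(onplane(t,*uv,20))
E
```

```text
top red 12 287.3 201.0 [553.4 138.6  21. ]
top blue 147 341.7 195.9 [573.4 -62.1  21. ]
top mint 91 339.8 219.0 [487.8 -55.1  21. ]
top yellowline 56 314.1 221.6 [475.3  38.5  52. ]
top button 14 396.0 223.5 [ 472.4 -260.8   22. ]
scene red 25 302.1 178.9 [556.3 135.5  21. ]
scene blue 193 343.2 216.4 [571.7 -61.9  21. ]
scene mint 220 317.0 226.9 [486.6 -50.5  21. ]
scene yellowline 87 293.9 204.6 [464.1  35.   52. ]
scene button 119 358.7 283.7 [ 470.4 -264.6   22. ]
[541.05222054  32.54746035  20.        ]
```

View pics/crop1.png

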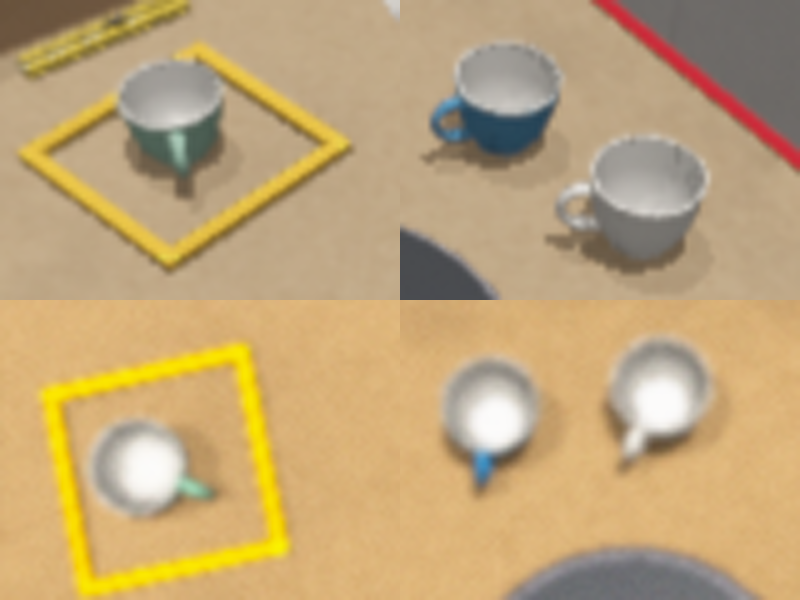

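The framed cup is mint green: body in the scene crop at (175,120), handle at (195,487). The back row holds blue and white, with red further right. So the target is mint. The pointer starts near the front, so I push it from the left toward the robot's right.

>>> move_arm(
  dp=[
    [31,-43,4],
    [31,-43,4],
    [31,-43,4],
    [31,-43,4],
    [31,-43,4],
    [31,-43,4],
    [31,-43,4],
    [31,-43,4],
    [31,-43,4],
    [31,-43,4],
  ],
  rotation=[
    [0,0,-0.133],
    [0,0,-0.133],
    [0,0,-0.133],
    [0,0,-0.133],
    [0,0,-0.133],
    [0,0,-0.133],
    [0,0,-0.133],
    [0,0,-0.133],
    [0,0,-0.133],
    [0,0,-0.133],
  ],
  hand=[0,0,0,0,0,0,0,0,0,0],
)

```text
clock: 1.35
eef_pos: [444.0, 102.0, 245.5]
eef_rot: [-3.141, -0.0, 1.562]
wrist_force: [0.4, 0.1, 0.3]
finger_gap: 0.7
finger_force: 0.0
```

```bash
cat >> h.py <<'E'
from scipy.spatial.transform import Rotation
def wcam():
    s=manip.read_state(); c=dict(camera('wrist')); M=np.array(c['mount'])
    T=np.eye(4); T[:3,:3]=Rotation.from_euler('xyz',s['eef_rot']).as_matrix(); T[:3,3]=s['eef_pos']
    W=T@M; c['R']=W[:3,:3].T; c['t']=-W[:3,:3].T@W[:3,3]; return c,s
E
python3 - <<'E'
from h import *
c,s=wcam(); print(s['eef_pos'],s['eef_rot'],s['finger_gap'],s['clock'],s['joints'])
import pickle; pickle.dump(c,open('w1.pkl','wb'))
print(proj(c,[541,36,20]))
cv2.imwrite('pics/w1.png',c['image'][:,:,::-1])
E
```

```text
[443.97175199 101.9512523  245.50962504] [-3.14146849e+00 -7.39613663e-05  1.56224864e+00] 0.678493986104402 1.35 [1.45233195e-01 5.54571030e-02 1.71444258e+00 9.39617355e-05
 1.37180434e+00 1.53762299e-01]
(np.float64(395.6470427678782), np.float64(227.54895196031612))
```

View pics/w1.png

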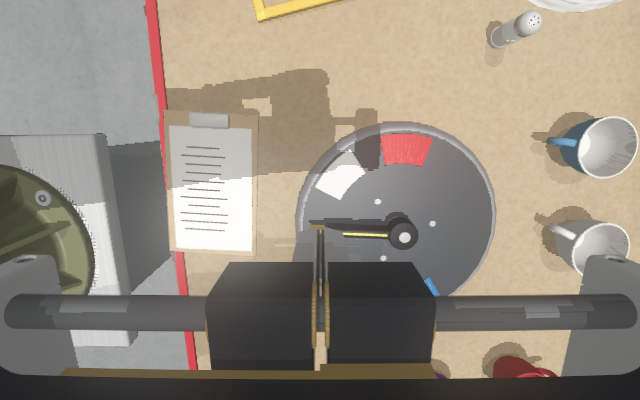

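The wrist view shows the hub at (403,236), the arm running left to about (315,225), red at (405,149) and white at (340,176). Mint is hidden behind the fingers. I'll combine these with the top and scene fixes.

```bash
python3 - <<'E'
from h import *
import pickle
c=pickle.load(open('w1.pkl','rb')); hsv=cv2.cvtColor(c['image'],cv2.COLOR_RGB2HSV)
def cen(lo,hi,b,z):
    k=np.zeros((400,640),np.uint8); k[b[2]:b[3],b[0]:b[1]]=255
    k&=cv2.inRange(hsv,lo,hi); ys,xs=np.nonzero(k); return onplane(c,xs.mean(),ys.mean(),z),len(xs)
print('red',cen((0,130,80),(8,255,255),(370,440,125,175),21))
print('white',cen((0,0,150),(180,40,255),(305,375,140,205),21))
print('hub',onplane(c,404.5,237,58))
for u,v in((346,234),(386,235.5)): print(onplane(c,u,v,52))
print('tip',onplane(c,315,222,52),onplane(c,325,226,52))
E
```

```text
red (array([550.22437085, 138.98705142,  21.        ]), 1078)
white (array([468.6777496 ,  98.34541197,  21.        ]), 2709)
hub [543.04673058  36.61408802  58.        ]
[473.86223924  38.9199519   52.        ]
[522.16552502  36.57540536  52.        ]
tip [436.72735049  54.32407618  52.        ] [448.63002859  49.22645207  52.        ]
```

>>> move_arm(
  dp=[
    [7,-8,0],
    [7,-8,-30],
    [7,-8,-40],
    [7,-8,-40],
    [0,0,-40],
    [0,0,-30],
    [0,0,-20],
    [0,0,-11.5],
    [0,0,0],
  ],
  rotation=[
    [0,0,0],
    [0,0,0],
    [0,0,0],
    [0,0,0],
    [0,0,0],
    [0,0,0],
    [0,0,0],
    [0,0,0],
    [0,0,0],
  ],
  hand=[0,0,0,0,0,0,0,0,0],
)

```text
clock: 2.52
eef_pos: [471.0, 72.0, 33.7]
eef_rot: [-3.141, 0.0, 1.568]
wrist_force: [-0.0, 0.0, 0.8]
finger_gap: 0.4
finger_force: 0.0
```

>>> move_arm(
  dp=[
    [0,-6,0],
    [0,-6,0],
    [0,-6,0],
    [-1,-6,0],
    [-1,-6,0],
    [0,-6,0],
    [0,-6,0],
    [1,-6,0],
    [2,-5,0],
    [2,-5,0],
  ],
  rotation=[
    [0,0,0],
    [0,0,0],
    [0,0,0],
    [0,0,0.08],
    [0,0,0.08],
    [0,0,0.08],
    [0,0,0.08],
    [0,0,0.08],
    [0,0,0.08],
    [0,0,0.08],
  ],
  hand=[0,0,0,0,0,0,0,0,0,0],
)

```text
clock: 3.78
eef_pos: [474.2, 13.1, 34.1]
eef_rot: [-3.141, -0.0, 2.129]
wrist_force: [-1.7, -0.2, -0.1]
finger_gap: 0.3
finger_force: 0.6
```

```bash
python3 - <<'E'
from h import *
s=manip.read_state(); print(s['eef_pos'],s['eef_rot'],s['clock'],s['wrist_force'])
import pickle
for n in ("scene","top"):
    c=camera(n)
    hsv=cv2.cvtColor(c['image'],cv2.COLOR_RGB2HSV)
    cv2.imwrite(f'pics/{n}2.png',c['image'][:,:,::-1])
c=camera('scene'); cv2.imwrite('pics/s2c.png',cv2.resize(c['image'][160:250,250:380],(780,540),interpolation=cv2.INTER_CUBIC)[:,:,::-1])
E
```

```text
[474.15115142  13.10286887  34.06113889] [-3.14136404e+00 -2.53670960e-04  2.12912219e+00] 3.775 [-1.69051409 -0.15565842 -0.07591758]
```

View pics/s2c.png

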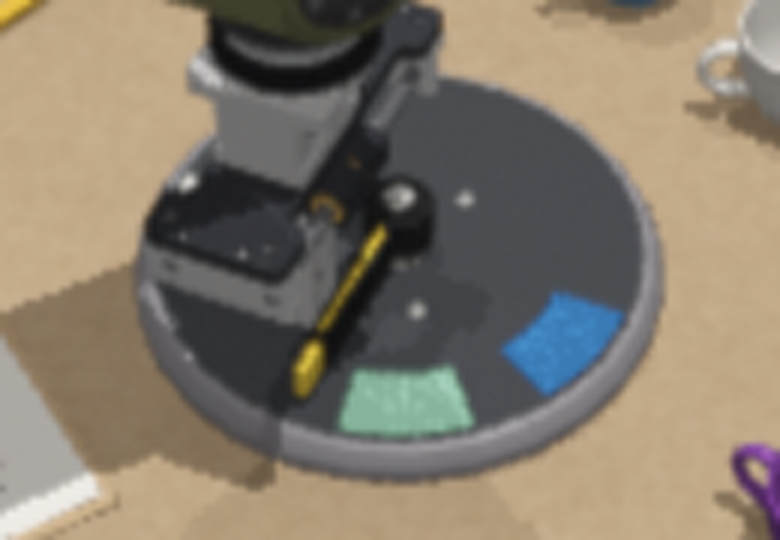

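The arm follows: its tip is at (310,370) in the crop, just short of the mint field at (405,400). I'll continue slowly.

>>> move_arm(
  dp=[
    [2,-5,0],
    [2,-4.5,0],
    [2.5,-4.5,0],
    [3,-4,0],
    [2.5,-4,0],
    [2.5,-3.5,0],
    [2,-2,0],
    [1,-1,0],
    [0,0,0],
    [0,0,0],
  ],
  rotation=[
    [0,0,0.07],
    [0,0,0.07],
    [0,0,0.07],
    [0,0,0.07],
    [0,0,0.06],
    [0,0,0.06],
    [0,0,0.04],
    [0,0,0],
    [0,0,0],
    [0,0,0],
  ],
  hand=[0,0,0,0,0,0,0,0,0,0],
)

```text
clock: 5.18
eef_pos: [491.8, -14.9, 34.0]
eef_rot: [3.142, 0.0, 2.566]
wrist_force: [0.8, -0.0, -0.6]
finger_gap: 0.5
finger_force: 0.0
```

```bash
python3 - <<'E'
from h import *
c=camera('scene'); cv2.imwrite('pics/s3c.png',cv2.resize(c['image'][160:250,250:380],(780,540),interpolation=cv2.INTER_CUBIC)[:,:,::-1])
hsv=cv2.cvtColor(c['image'],cv2.COLOR_RGB2HSV)
m=cv2.inRange(hsv,(22,130,90),(35,255,255)); m[:180]=0;m[240:]=0;m[:,:285]=0;m[:,360:]=0
ys,xs=np.nonzero(m); P=np.array([onplane(c,u,v,52) for u,v in zip(xs,ys)])[:,:2]
d=P-[541,35.5]; r=np.hypot(*d.T); a=np.arctan2(-d[:,1],-d[:,0]); k=r<95
print(len(r),r.max(),np.median(a[k]),np.median(a))
E
```

```text
16 126.4281479801656 nan 1.0050814271916608
  return _methods._mean(a, axis=axis, dtype=dtype,
  ret = ret.dtype.type(ret / rcount)
```

View pics/s3c.png

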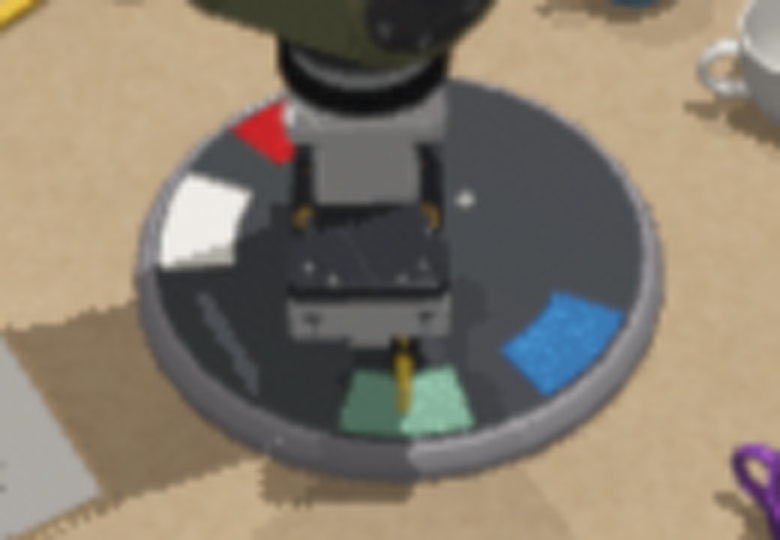

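The tip lies in the middle of the mint field (crop (404,385)). Now I back off sideways, lift and look again.

>>> move_arm(
  dp=[
    [-4,2.5,0],
    [-8,5,0],
    [-8,5,0],
    [0,0,20],
    [0,0,40],
    [0,0,50],
    [20,-50,20],
    [0,-60,0],
    [0,-60,0],
    [0,-60,0],
  ],
  rotation=[
    [0,0,0],
    [0,0,0],
    [0,0,0],
    [0,0,0],
    [0,0,0],
    [0,0,0],
    [0,0,-0.15],
    [0,0,-0.15],
    [0,0,-0.15],
    [0,0,-0.15],
  ],
  hand=[0,0,0,0,0,0,0,0,0,0],
)

```text
clock: 6.48
eef_pos: [491.3, -233.8, 164.1]
eef_rot: [3.141, 0.0, 1.962]
wrist_force: [0.7, 0.6, 0.6]
finger_gap: 0.5
finger_force: 0.0
```

```bash
python3 - <<'E'
from h import *
for n in('top','scene'):
    c=camera(n); hsv=cv2.cvtColor(c['image'],cv2.COLOR_RGB2HSV)
    m=cv2.inRange(hsv,(22,130,90),(35,255,255)); B=(275,357,165,245) if n=='top' else (268,365,168,240)
    k=np.zeros_like(m); k[B[2]:B[3],B[0]:B[1]]=255; ys,xs=np.nonzero(m&k)
    P=np.array([onplane(c,u,v,52) for u,v in zip(xs,ys)])[:,:2]
    d=P-[541,35.5]; a=np.arctan2(-d[:,1],-d[:,0]); print(n,len(a),np.median(a),np.hypot(*d.T).max())
    m=cv2.inRange(hsv,(65,40,100),(90,255,255)); ys,xs=np.nonzero(m&k)
    P=onplane(c,xs.mean(),ys.mean(),21)[:2]-[541,35.5]; print('mint',np.arctan2(-P[1],-P[0]),len(xs))
c,s=wcam(); print(s['eef_pos'],s['eef_rot'],s['clock'])
hsv=cv2.cvtColor(c['image'],cv2.COLOR_RGB2HSV); m=cv2.inRange(hsv,(5,190,130),(18,255,255))
n,l,st,ce=cv2.connectedComponentsWithStats(m)
for i in range(1,n):
    if st[i,4]>100: print(st[i],ce[i],onplane(c,*ce[i],22))
t=np.vstack([cv2.resize(c['image'],(480,300))]); sc=camera('scene')['image']
cv2.imwrite('pics/m4.png',np.hstack([t,cv2.resize(sc[160:310,250:410],(320,300))])[:,:,::-1])
E
```

```text
top 49 1.0226163760685771 105.69121664071956
mint 1.0210845098443109 75
scene 64 1.0050814271916608 126.4281479801656
mint 1.0037052293049016 208
[ 490.85745635 -236.42319924  163.59799166] [-3.14115407e+00  4.39802305e-04  1.95831852e+00] 6.575
```

View pics/m4.png

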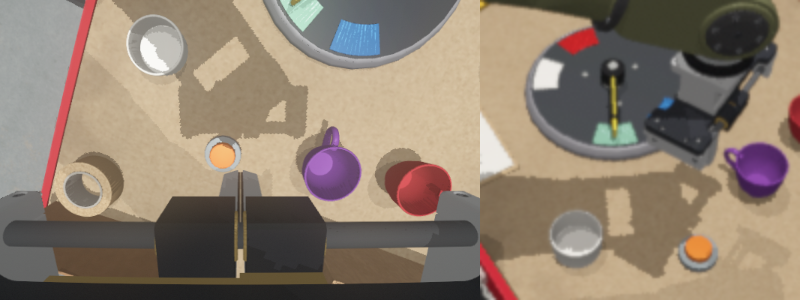

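The pointer sits in mint (error about 0.002 rad). The button is at about (222,155) in the composite, which is (296,207) in the wrist image. Next I fix its position.

```bash
python3 - <<'E'
from h import *
c,s=wcam(); print(s['eef_pos'],s['eef_rot'])
hsv=cv2.cvtColor(c['image'],cv2.COLOR_RGB2HSV); m=cv2.inRange(hsv,(5,110,130),(18,255,255)); k=np.zeros_like(m); k[180:235,265:330]=255; ys,xs=np.nonzero(m&k)
print(len(xs),xs.mean(),ys.mean(),onplane(c,xs.mean(),ys.mean(),22))
E
```

```text
[ 491.28044903 -232.54496662  163.58682042] [-3.14125138e+00 -6.67714671e-04  1.96595036e+00]
913 294.33734939759034 210.14786418400877 [ 473.63164032 -260.19685076   22.        ]
```

>>> move_arm(
  dp=[
    [-10,-15,0],
    [-9,-14,-30],
    [0,0,-40],
    [0,0,-35],
    [0,0,-20],
    [0,0,-10],
    [0,0,0],
    [0,0,0],
  ],
  rotation=[
    [0,0,0],
    [0,0,0],
    [0,0,0],
    [0,0,0],
    [0,0,0],
    [0,0,0],
    [0,0,0],
    [0,0,0],
  ],
  hand=[0,0,0,0,0,0,0,0],
)

```text
clock: 7.72
eef_pos: [473.2, -261.6, 29.9]
eef_rot: [3.141, 0.001, 1.967]
wrist_force: [-0.1, -0.4, 0.8]
finger_gap: 0.5
finger_force: 0.0
```

>>> move_arm(
  dp=[
    [0,0,-3],
    [0,0,-3],
    [0,0,-3],
    [0,0,-2],
    [0,0,-1],
    [0,0,0],
    [0,0,0],
  ],
  rotation=[
    [0,0,0],
    [0,0,0],
    [0,0,0],
    [0,0,0],
    [0,0,0],
    [0,0,0],
    [0,0,0],
  ],
  hand=[0,0,0,0,0,0,0],
)

```text
clock: 8.6
eef_pos: [472.9, -261.5, 17.1]
eef_rot: [3.141, 0.0, 1.967]
wrist_force: [1.0, -0.4, 4.7]
finger_gap: 0.7
finger_force: 2.2
```

>>> move_arm(
  dp=[
    [0,0,-1],
    [0,0,-1],
    [0,0,-0.5],
    [0,0,0],
    [0,0,0],
  ],
  rotation=[
    [0,0,0],
    [0,0,0],
    [0,0,0],
    [0,0,0],
    [0,0,0],
  ],
  hand=[0,0,0,0,0],
)

```text
clock: 9.22
eef_pos: [473.1, -261.6, 15.9]
eef_rot: [3.141, 0.001, 1.967]
wrist_force: [-7.8, 3.3, 23.9]
finger_gap: 0.7
finger_force: 11.7
```

At 24 N the button is against its stop, so it is fully down. I release straight up and check.

>>> move_arm(
  dp=[
    [0,0,4],
    [0,0,8],
    [0,0,30],
    [0,0,40],
    [0,0,40],
    [0,0,20],
    [0,0,0],
    [0,0,0],
  ],
  rotation=[
    [0,0,0],
    [0,0,0],
    [0,0,0],
    [0,0,0],
    [0,0,0],
    [0,0,0],
    [0,0,0],
    [0,0,0],
  ],
  hand=[0,0,0,0,0,0,0,0],
)

```text
clock: 10.22
eef_pos: [472.3, -261.1, 155.2]
eef_rot: [-3.141, -0.002, 1.967]
wrist_force: [-0.7, 0.0, -0.4]
finger_gap: 0.4
finger_force: 0.0
```

```bash
python3 - <<'E'
from h import *
s=manip.read_state(); print(s['eef_pos'],s['wrist_force'],s['clock'])
cv2.imwrite('pics/s5.png',camera('scene')['image'][:,:,::-1])
E
```

```text
[ 472.33898105 -261.10061227  155.18892549] [-0.67252048  0.02885297 -0.35286663] 10.225
```

View pics/s5.png

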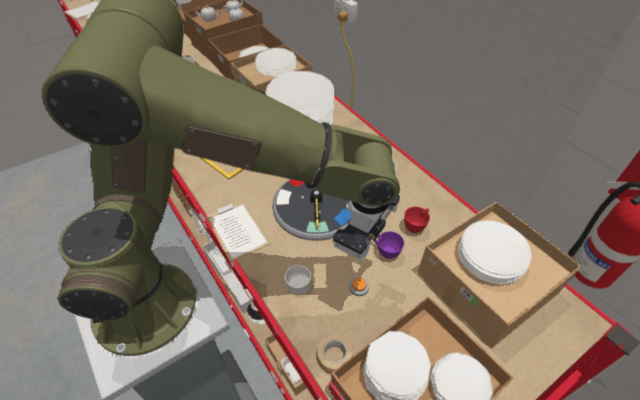

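The pointer still points into mint at (317,226), the button at (359,285) is back up, and the robot touches nothing. I'm handing in the job.

```bash
python3 -c "
from cell import manip; print(manip.sign_off())"
```

```text
the job is handed in; nothing more can be done
None
```

The cup in the yellow frame was mint, so I pushed the dial's tip to the middle of the mint field, pressed the confirm button fully down and released it, and handed in the job at about 10 s on the robot clock.

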